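# Close the dry-block incubator and hold its recessed reset down

### The job

The sample-tube incubator has tripped its over-temperature cut-out, which re-arms only with the lid shut. Lower its lid gently until it is fully closed, without letting it slam; then take the orange-handled stylus from the tool stand, reach its steel tip down through the hole in the yellow plate on the incubator's front deck and press the recessed red reset button fully down with it, without forcing it. Finish while still gripping the stylus and holding the button down, with the lid still closed, and leave the screwdriver, the tube rack and the code reader where they are.

Things in the scene. Friction and masses are not known exactly. Their poses are not given: they have to be found in the camera images.
- incubator: Light grey dry-block incubator, fixed: 260 (its x) by 200 (its y) mm, flat front deck 90 mm above the bench. Origin: centre of its underside; x points from its front (control panel, towards the robot) to its back, z up. The block with capped tubes (tops 118 mm above the bench) lies behind the deck, under the lid. Its place, yaw and side of the bench vary.
- lid (a joint): Pale grey lid, 155 mm deep, 180 wide, 42 high, 0.25 kg, hinged along its back. Rad: 0 = closed (bottom 92, top 134 mm above the bench), grows as it opens up and back about the incubator's +y; starts at 0.85 to 1.3, stop 1.45. A friction hinge keeps it at any angle, no latch: 1 to 2 N at the front edge lowers it, so shut fingers can push it from behind and above.
- lid_hinge (a point): Point on the hinge axis, middle of the lid's back lower edge: at (120, 0, 92) mm in the incubator's frame. The hinge axis is the incubator's y. The attitude turns with the lid.
- lid_tab (a point): Middle of the front edge of the lid's blue finger tab, on the outer face. The tab sticks 23 mm out of the lid's front, 70 mm wide, 10 thick, its outer face flush with the lid's. At (-178, 0, 42) mm from lid_hinge in the lid's frame; closed: (-58, 0, 134) mm in the incubator's frame. Attitude turns with the lid: z is the outward normal of its outer face.
- reset_mouth (a point): Centre of the mouth of the reset hole: a round vertical bore 14 mm in diameter with a small chamfer, in a yellow plate 34 mm square that stands 2 mm proud of the front deck, so 92 mm above the bench; at (-85, -55, 92) mm in the incubator's frame.
- reset_top (a point): Centre of the top of the red reset button, 12 mm in diameter, in the bore: 14 mm below the mouth when not pressed, moves down with it. Too narrow for fingers.
- reset_button (a joint): Travel of the spring reset button in m: 0 = up, 0.006 = fully down (stop). It starts to move at about 2 N and is fully down at about 6 N; it springs back when let go.
- stylus: Loose stylus, about 50 g, upright in the stand: round orange handle 14 mm in diameter, from 65 to 140 mm above the tip; below it a round steel shank 6 mm in diameter, 65 mm long. Origin at the tip, z up along the shank to the handle. In the stand the handle's shoulder rests on the block, the shank hangs in the hole: tip 5 mm, handle's middle 107 mm above the bench.
- stylus_tip (a point): The tip of the stylus (same point as its origin).
- stand: White block with a blue band, fixed to the bench, 50 (its x) by 130 (its y) by 70 mm high, with two upright 9 mm holes 80 mm apart, 40 mm either side of its middle along its y. One holds the stylus, the other the screwdriver; which is which varies. Origin: centre of its underside.
- screwdriver: Bystander: small loose screwdriver with a blue bulbous handle, up to 20 mm thick, standing in the other hole, its top 124 mm above its origin (129 mm above the bench). Origin 5 mm below the blade's end. Leave it alone.
- rack: Bystander: loose light-blue tube rack 104 by 152 by 61 mm with red- and green-capped tubes up to 97 mm high, on the bench about 150 mm beyond the stand. Origin: centre of its underside. Leave it alone.
- scanner: Bystander: loose grey code reader, a 45 by 55 by 50 mm head on a round foot 68 mm across, about 95 mm high, on the bench about 130 mm from the stand on the robot's side. Origin: centre of its underside. Leave it alone.

How it is judged (in metres and radians):
On the way, in this order (a step that is already met when the one before it is completed fails the run):
1. the lid is closed (value of joint lid below 0.04 rad), for 0.2 s.
2. the gripped stylus is in the reset hole and presses the button down, the lid still closed (value of joint lid below 0.04 rad and value of joint reset_button above 0.004 m and contact force between stylus and reset_button above 1.5 N and contact force between the fingers and stylus above 2 N), for 0.3 s.
At the end, for the whole second after the job is handed in: Lid closed within 0.04 rad; the stylus, gripped with over 2 N, has its tip in the reset hole and holds the button over 4 of its 6 mm down with over 1.5 N through the last second; screwdriver, rack and code reader within 25 mm of where they stood (all of step 2 and horizontal distance between stylus_tip and reset_mouth below 0.007 m and z of stylus_tip in the frame of reset_mouth below -0.014 m and distance of each of screwdriver, rack, scanner from where it was at the start of the episode below 0.025 m); the arm keeps its last pose, push and grip.
It fails at once if the lid is let slam (closing faster than 3 rad/s) (velocity of joint lid below -3 rad/s).
It fails at once if the reset button is forced (more than 30 N from the stylus) (contact force between stylus and reset_button above 30 N).
It fails at once if the screwdriver, the rack or the code reader is moved by more than 25 mm (distance of any of screwdriver, rack, scanner from where it was at the start of the episode above 0.025 m).
It also fails if it takes over 54 s, if anything falls off the work surface, if the arm or the gripper's body presses on something with over 40 N, if the wrist force passes 120 N, or if a joint passes its speed limit or range.

### The arm

A 6-joint arm with a two-finger parallel gripper is mounted at the origin on the work surface. World frame = base frame: x ahead of the robot, y to its left, z up, the work surface at z = 0. Lengths are in m, angles in degrees, forces in N, time in s.
With the tool pointing down it reaches from about 0.4 to 0.825 m from the base axis. Payload 7 kg.
Tool frame: the origin (TCP) lies midway between the tips of the shut fingers; the grasp point (between the pads) lies 19 mm behind it; y points along the fingers, z is the direction in which the jaws open and shut, and the axes are right-handed (so a half turn about y gives the same grasp; the last joint's range is limited). The gripper opens to 88 mm and grips with 3 to 60 N. Pads are 19 mm wide; open, the fingers measure 130 mm over their backs; the gripper's body (78 mm by 193 mm) begins 47 mm behind the grasp point.
Start: joints at [90.247, 20.546, 0.682, 0, -70.136, -16.507], TCP at [0.189, 0.648, 0.227] pointing down, gripper open.
Joint ranges: [-176.03, 176.03], [-82.01, 121.73], [-58.28, 71.71], [-173.87, 95.51], [-174.79, -0.11], [-173.66, 173.66]. Speed limits (degrees/s): [136.94, 136.94, 172.46, 180, 180, 180].

### API

Orientations are given as [roll, pitch, yaw] about the fixed x, y, z axes, in that order (R = Rz(yaw) Ry(pitch) Rx(roll)).
In Python, from plant import ctrl gives the robot as it stands.
- The arm moves only by the tool step_arm, never from a script. Its argument "rows" is a list that holds one entry, the list of rows, each a list of 7 numbers: the gripper command: -1 is shut, 1 is fully open, values between are in proportion, then the shift along the world's x, y, z in cm, then the turn, a rotation vector about the world's x, y, z in degrees. In form: [[[fingers, tx, ty, tz, rx, ry, rz], ...]]. A call has 1 to 12 rows; each row shifts and turns the commanded pose from where the row before left it; what a row does not reach is not made up. A row lasts 1/8 s, in which the tool goes at most 62.5 mm and 10.7 degrees, less where a joint would pass 70% of its speed; a pose out of reach is approached as far as the arm can. A call is refused whole if a number of a shift passes 6.25 or a number of a turn 10.7, either way. A call with a gripper value outside its range is refused whole. The fingers move at their own pace and stop on an object; the grip force is fixed at half the most. Time passes only in rows, so rows that do not move let the fingers close. It gives the time, the measured TCP pose, the force and the opening at its end, in the units of the state.
- ctrl.get_obs(): the state, without advancing time (a new reading comes with each control period).
- ctrl.snapshot(name): name is "side" or "top"; returns the picture (420x560x3 uint8, blue, green, red); there is no depth.
- ctrl.camera_params(name): a dict with "vertical_fov" (degrees; the focal length in pixels is half the picture's height over the tangent of half this angle, whatever the lens; pixels are square), "cx", "cy" (the principal point, pixels), "rvec" (rotation vector, rad) and "tvec" (3), from world to camera coordinates, as OpenCV has them. Camera axes: x right, y down, z forward; pixel columns grow to the right and rows downward; lengths in m; the calibration is good to about 2 mm. A picture is of the moment at which its call begins. camera_params takes no time and is no camera call.
- ctrl.close_job(): hands the job in, once; it reports no verdict.
The state is a dict: "clock": time; "joint_pos": joint angles; "qvel": joint speeds; "tau": joint torques, N m; "tool_pos": TCP position; "orientation": TCP orientation; "force": force on the tool from outside, world axes, zero at the start; "moment": the same for the moment, N m; "opening": finger opening in m.
Only numpy, scipy, OpenCV 4.12 (cv2) and the standard library are available. Lean on these libraries where they do the work, as an engineer would, in place of code of your own. Each camera call takes 0.05 s, during which the arm holds its last target. There are 200 camera calls.

## Working session

There is one attempt and no reset: what is moved stays moved. The work goes in short steps, Python scripts to look and compute and a tool call to move; the robot and the scene stay as the last step left them, time stands still between calls to the robot, and variables do not carry over. Pictures are saved under pics/ and viewed, about 8 in all and at most 12, crops included, and the job is handed in when it is done.

Besides the shell and the picture viewer there is one more tool, called after "Request:" by a JSON object that holds its "api" and its "payload", one argument or row to a line. step_arm: Moves the arm, as the interface text tells. Its arguments: {"type":"object","properties":{"rows":{"type":"array"}},"required":["rows"]}

```bash
mkdir -p pics; cat > h.py <<'E'
import numpy as np, cv2
from plant import ctrl
def cam(n):
    p=ctrl.camera_params(n); f=210/np.tan(np.radians(p["vertical_fov"])/2)
    R=cv2.Rodrigues(np.array(p["rvec"],float))[0]; t=np.array(p["tvec"],float).ravel()
    return f,p["cx"],p["cy"],R,t
def ray(n,u,v):
    f,cx,cy,R,t=cam(n); return -R.T@t, R.T@np.array([(u-cx)/f,(v-cy)/f,1])
def onz(n,u,v,z):
    c,d=ray(n,u,v); return c+d*(z-c[2])/d[2]
def proj(n,P):
    f,cx,cy,R,t=cam(n); q=R@np.array(P,float)+t; return np.array([f*q[0]/q[2]+cx,f*q[1]/q[2]+cy])
def tri(ra,rb):
    (c1,d1),(c2,d2)=ra,rb
    s=np.linalg.lstsq(np.c_[d1,-d2],c2-c1,rcond=None)[0]
    a,b=c1+s[0]*d1,c2+s[1]*d2; return (a+b)/2,np.linalg.norm(a-b)
def snap(n,name):
    im=np.array(ctrl.snapshot(n)); cv2.imwrite(f"pics/{name}.png",im); return im
E
python3 - <<'E'
from h import *
for n in("top","side"):
    snap(n,n+"0"); print(n,ray(n,280,210),cam(n)[:3])
o=ctrl.get_obs(); print({k:np.round(o[k],3) for k in o})
E
```

```text
top (array([ 0.42039769, -0.05553369,  1.17563351]), array([ 0.12294772,  0.03915588, -0.99170681])) (np.float64(455.8163288414902), 285.1048564623633, 211.1443514491721)
side (array([-0.12509233, -0.23255198,  0.81264044]), array([ 0.69141953,  0.17719763, -0.70039919])) (np.float64(504.4088270525958), 277.8445647566675, 210.43165808506606)
{'clock': np.float64(0.1), 'joint_pos': array([ 9.0246e+01,  2.0588e+01,  6.4000e-01, -1.7000e-02, -7.0135e+01,
       -1.6505e+01]), 'qvel': array([ 0.03 , -0.074,  0.143,  0.074,  0.042, -0.085]), 'tau': array([-3.0000e-03, -5.8417e+01,  2.9375e+01,  7.0160e+00,  1.0000e-02,
       -0.0000e+00]), 'tool_pos': array([0.189, 0.648, 0.226]), 'orientation': array([-8.99150e+01,  8.00000e-03,  1.63735e+02]), 'force': array([ 0.235, -0.222,  0.865]), 'moment': array([0.041, 0.011, 0.013]), 'opening': np.float64(0.088)}
```

View pics/top0.png

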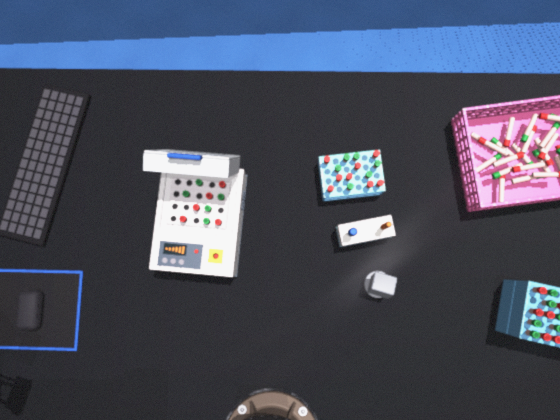

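View pics/side0.png

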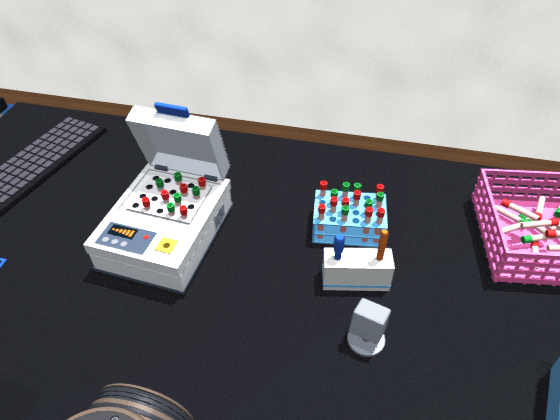

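Both views show the incubator on the left (yellow plate top (216,256), side (166,245); blue tab top (184,156), side (171,109)). The stand is on the right, with the orange stylus at top (388,225), side (383,245), and the screwdriver to its left. Next I measure with colour masks.

```bash
cat >> h.py <<'E'
def blob(im,lo,hi,box):
    x0,y0,x1,y1=box; m=cv2.inRange(cv2.cvtColor(im,cv2.COLOR_BGR2HSV),np.array(lo),np.array(hi))
    k=np.zeros_like(m); k[y0:y1,x0:x1]=m[y0:y1,x0:x1]; return k
def cen(m): 
    q=cv2.moments(m,True); return np.array([q["m10"]/q["m00"],q["m01"]/q["m00"]]),q["m00"]
E
python3 - <<'E'
from h import *
T=cv2.imread("pics/top0.png");S=cv2.imread("pics/side0.png")
# yellow: hull centre (min area rect)
Y={}
for n,im,b in(("top",T,(200,240,235,275)),("side",S,(145,230,190,262))):
    m=blob(im,(22,120,120),(35,255,255),b); p=cv2.findNonZero(m); r=cv2.minAreaRect(p); print(n,"yellow",r,cen(m)); Y[n]=r[0]; print(onz(n,*r[0],.092))
print("tri",tri(ray("top",*Y["top"]),ray("side",*Y["side"])))
B={}
for n,im,b in(("top",T,(160,145,210,168)),("side",S,(145,95,195,122))):
    m=blob(im,(105,120,80),(125,255,255),b); p=cv2.findNonZero(m); r=cv2.minAreaRect(p); print(n,"tab",r,cv2.boxPoints(r).round(1).tolist()); B[n]=r[0]
print("tab tri",tri(ray("top",*B["top"]),ray("side",*B["side"])))
for n,im,b in(("top",T,(375,215,400,240)),("side",S,(372,222,395,268))):
    m=blob(im,(5,120,60),(20,255,255),b); p=cv2.findNonZero(m); r=cv2.minAreaRect(p); print(n,"sty",r,cv2.boxPoints(r).round(1).tolist(),cen(m))
# stand top face (white) and incubator white in top
for nm,im,n,b in(("stand",T,"top",(330,208,402,252)),):
    m=blob(im,(0,0,150),(180,60,255),b); p=cv2.findNonZero(m); r=cv2.minAreaRect(p); bp=cv2.boxPoints(r); print(nm,r,[onz(n,*q,.07).round(3).tolist() for q in bp])
# montage of zooms
z=lambda im,b,s:cv2.resize(im[b[1]:b[3],b[0]:b[2]],None,fx=s,fy=s,interpolation=cv2.INTER_CUBIC)
a=np.hstack([z(T,(140,140,260,290),3.0)[:400],z(T,(325,205,405,255),4.5)[:225].repeat(1,0) if 0 else cv2.resize(z(T,(325,205,405,255),5),(400,400*50//80)).copy() if 0 else np.vstack([z(T,(330,205,402,255),5),z(S,(310,222,400,300),4)[:150,:360]])])
cv2.imwrite("pics/m.png",a); print(a.shape)
E
```

```text
top yellow ((215.0, 255.5), (7.0, 8.0), 90.0) (array([214.79411765, 255.47058824]), 34.0)
[0.44282746 0.13923828 0.092     ]
side yellow ((166.0, 245.00001525878906), (18.341209411621094, 14.546475410461426), 18.43494987487793) (array([165.95212766, 244.92021277]), 188.0)
[0.44439651 0.1397954  0.092     ]
tri (array([0.44280942, 0.13882614, 0.09398793]), np.float64(0.0001175557157100556))
top tab ((184.45863342285156, 155.99655151367188), (33.13514709472656, 4.567501544952393), 4.763641834259033) [[167.8000030517578, 156.89999389648438], [168.10000610351562, 152.3000030517578], [201.1999969482422, 155.10000610351562], [200.8000030517578, 159.60000610351562]]
side tab ((171.135986328125, 109.25198364257812), (35.598209381103516, 10.107028007507324), 10.30484676361084) [[152.6999969482422, 111.0], [154.5, 101.0999984741211], [189.60000610351562, 107.5], [187.6999969482422, 117.4000015258789]]
tab tri (array([0.64121115, 0.17985991, 0.26505939]), np.float64(0.0007489026921195773))
top sty ((385.60003662109375, 225.20005798339844), (3.5777084827423096, 8.9442720413208), 63.43495178222656) [[380.79998779296875, 225.60000610351562], [388.79998779296875, 221.60000610351562], [390.3999938964844, 224.8000030517578], [382.3999938964844, 228.8000030517578]] (array([385.84848485, 225.09090909]), 33.0)
side sty ((382.3399963378906, 244.61996459960938), (8.202439308166504, 31.39554214477539), 8.130102157592773) [[376.1000061035156, 259.6000061035156], [380.5, 228.5], [388.6000061035156, 229.6999969482422], [384.20001220703125, 260.70001220703125]] (array([381.98019802, 244.27227723]), 202.0)
stand ((366.3826904296875, 229.89370727539062), (21.979198455810547, 55.391380310058594), 79.04593658447266) [[0.525, -0.151, 0.07], [0.553, -0.283, 0.07], [0.501, -0.293, 0.07], [0.473, -0.162, 0.07]]
(400, 720, 3)
```

View pics/m.png

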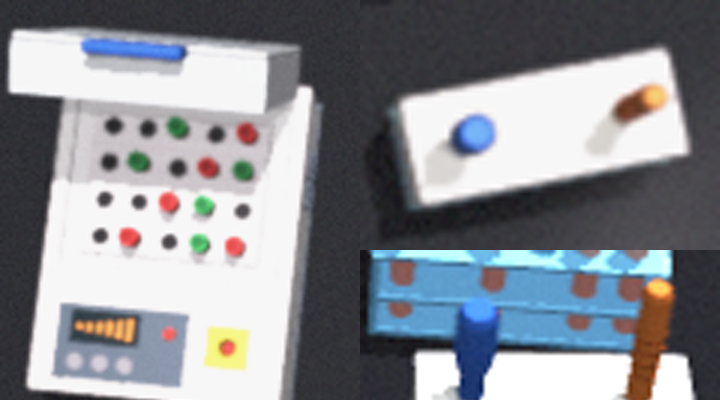

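Zoomed: hole centre at top (215.7,256), incubator front corners (149.3,269.3) and (234,274), stylus top centre at top (389,224.4) and side (384.7,231.7).

```bash
python3 - <<'E'
from h import *
T=cv2.imread("pics/top0.png");S=cv2.imread("pics/side0.png")
print("hole",onz("top",215.7,256,.09))
print("sty top",onz("top",389,224.4,.145),onz("side",384.7,231.7,.145),"tri",tri(ray("top",389,224.4),ray("side",384.7,231.7)))
a,b,c=[onz("top",u,v,.09) for u,v in((149.3,269.3),(234,274),(162,173))]
d=a-b; print("front",a,b,np.linalg.norm(d),np.degrees(np.arctan2(-d[0],d[1]))); d=c-a; print("left",np.degrees(np.arctan2(d[1],d[0])))
for z in(.25,.27):
    p,q=onz("top",168,154.5,z),onz("top",201,157.3,z); d=p-q; print("tab",np.linalg.norm(d),np.degrees(np.arctan2(-d[0],d[1])))
p,_=tri(ray("top",168,154.5),ray("side",153.6,106));q,_=tri(ray("top",201,157.3),ray("side",188.6,112.4));d=p-q;print(p,q,np.linalg.norm(d),np.degrees(np.arctan2(-d[0],d[1])))
M=np.array([.4435,.1393])
for yaw in(-10,-8,-6,-4):
    r=np.radians(yaw);R=np.array([[np.cos(r),-np.sin(r)],[np.sin(r),np.cos(r)]])
    c=M-R@[-.085,-.055]; tb=np.array([.6412,.1799]); rel=R.T@(tb-c); h=c+R@[.12,0]
    print(yaw,"centre",c,"tab in inc",rel,"hinge",h,"closedtab",c+R@[-.058,0], "FL",c+R@[-.13,.1])
E
```

```text
hole [0.44172071 0.13787586 0.09      ]
sty top [ 0.52013208 -0.26178223  0.145     ] [ 0.52210183 -0.26080905  0.145     ] tri (array([ 0.51983717, -0.26099354,  0.14745164]), np.float64(0.0005936813043089134))
front [0.40676791 0.29532933 0.09      ] [0.40027717 0.09265366 0.09      ] 0.20277957186634502 -1.834284399351885
left -4.29487399974969
tab 0.06982157891857166 -3.996500639429833
tab 0.0683129563710204 -3.9965006394297826
[0.64281204 0.21536267 0.26644449] [0.63979579 0.14456038 0.26381298] 0.07091534894260124 -2.4393855676086673
-10 centre [0.53675931 0.17870433] tab in inc [0.10264638 0.01931344] hinge [0.65493624 0.15786655] closedtab [0.47964046 0.18877593] FL [0.42609912 0.29975937]
-8 centre [0.53532731 0.18193503] tab in inc [0.10512557 0.01271941] hinge [0.65415947 0.16523426] closedtab [0.47789176 0.19000707] FL [0.42050977 0.29905434]
-6 centre [0.53378343 0.18511378] tab in inc [0.10737312 0.00604287] hinge [0.65312605 0.17257037] closedtab [0.47610116 0.19117644] FL [0.41494843 0.29815467]
-4 centre [0.53212955 0.18823672] tab in inc [ 0.1093863  -0.00070804] hinge [0.65183724 0.17986595] closedtab [0.47427084 0.1922826 ] FL [0.40942187 0.29706147]
```

Incubator yaw comes out near −4°, hinge at (0.652, 0.180, 0.092), lid about 1.27 rad open. First move goes behind the lid with shut fingers.

Request:
{"api": "step_arm", "payload": {
  "rows": [
    [[-1, 0, 0, 6, 0, 0, 0], [-1, 2, -2, 6, 0, 0, 1.2], [-1, 5.1, -4.5, 1, 0, 0, 1.2], [-1, 5.1, -4.5, 0, 0, 0, 1.2], [-1, 5.1, -4.5, 0, 0, 0, 1.2], [-1, 5.1, -4.5, 0, 0, 0, 1.2], [-1, 5.1, -4.5, 0, 0, 0, 1.2], [-1, 5.1, -4.5, 0, 0, 0, 1.2], [-1, 5.1, -4.5, 0, 0, 0, 1.2], [-1, 5.1, -4.5, 0, 0, 0, 1.2], [-1, 5.1, -4.5, 0, 0, 0, 1.2], [-1, 5.2, -4.8, 0, 0, 0, 0.3]]
  ]
}}

```text
clock: 1.6
tool_pos: [0.6763, 0.2135, 0.3517]
orientation: [-90.0, -0.0, 176.1]
force: [0.2, 0.1, 0.9]
opening: 0.0005
```

```bash
python3 - <<'E'
from h import *
print(ctrl.get_obs()["tool_pos"],ctrl.get_obs()["orientation"])
H=np.array([.652,.180,.092]);r=np.radians(-4)
prev=None
for th in np.arange(1.3,-.06,-.1):
    s=.145;n=.042+.0095*np.sin(th);x=-s*np.cos(th)+n*np.sin(th);z=s*np.sin(th)+n*np.cos(th)
    p=H+[x*np.cos(r),x*np.sin(r),z]; print(round(th,2),p.round(4),"" if prev is None else ((p-prev)*100).round(2)); prev=p
E
```

```text
[0.67625708 0.21350729 0.35165788] [-8.99863273e+01 -4.10727633e-02  1.76071402e+02]
1.3 [0.6625 0.1793 0.2454] 
1.2 [0.6469 0.1804 0.2456] [-1.56  0.11  0.02]
1.1 [0.6313 0.1815 0.2441] [-1.56  0.11 -0.15]
1.0 [0.6158 0.1825 0.241 ] [-1.54  0.11 -0.31]
0.9 [0.6007 0.1836 0.2363] [-1.51  0.11 -0.47]
0.8 [0.5862 0.1846 0.23  ] [-1.46  0.1  -0.63]
0.7 [0.5723 0.1856 0.2222] [-1.39  0.1  -0.78]
0.6 [0.5593 0.1865 0.213 ] [-1.3   0.09 -0.93]
0.5 [0.5473 0.1873 0.2024] [-1.2   0.08 -1.06]
0.4 [0.5365 0.1881 0.1906] [-1.08  0.08 -1.18]
0.3 [0.527  0.1887 0.1777] [-0.95  0.07 -1.29]
0.2 [0.5189 0.1893 0.1638] [-0.81  0.06 -1.38]
0.1 [0.5124 0.1898 0.1492] [-0.66  0.05 -1.46]
-0.0 [0.5074 0.1901 0.134 ] [-0.5   0.03 -1.52]
```

Request:
{"api": "step_arm", "payload": {
  "rows": [
    [[-1, 0, 0, 0, 0, 0, 0], [-1, 0, 0, 0, 0, 0, 0]]
  ]
}}

```text
clock: 1.85
tool_pos: [0.6751, 0.2146, 0.3513]
orientation: [-90.0, -0.1, 176.0]
force: [0.2, -0.4, 1.1]
opening: 0.0002
```

Request:
{"api": "step_arm", "payload": {
  "rows": [
    [[-1, 2.3, -2, 0, 0, 0, 0], [-1, 2.2, -1.9, 0, 0, 0, 0], [-1, 0, 0, -3.7, 0, 0, 0], [-1, 0, 0, -3.7, 0, 0, 0], [-1, 0, 0, -3.2, 0, 0, 0], [-1, 0, 0, 0, 0, 0, 0]]
  ]
}}

```text
clock: 2.6
tool_pos: [0.7179, 0.1771, 0.2437]
orientation: [-89.9, -0.3, 176.1]
force: [0.2, -0.3, 0.6]
opening: 0.0007
```

Request:
{"api": "step_arm", "payload": {
  "rows": [
    [[-1, -1.8, 0.1, 0, 0, 0, 0], [-1, -1.8, 0.1, 0, 0, 0, 0], [-1, -1.8, 0.1, 0, 0, 0, 0], [-1, -1.6, 0.1, 0, 0, 0, 0], [-1, -1.6, 0.1, -0.15, 0, 0, 0], [-1, -1.5, 0.1, -0.3, 0, 0, 0], [-1, -1.5, 0.1, -0.5, 0, 0, 0], [-1, -1.5, 0.1, -0.6, 0, 0, 0], [-1, -1.4, 0.1, -0.8, 0, 0, 0], [-1, 0, 0, 0, 0, 0, 0]]
  ]
}}

```text
clock: 3.85
tool_pos: [0.5744, 0.1856, 0.2239]
orientation: [-90.0, 0.0, 176.1]
force: [0.0, -0.4, 0.9]
opening: 0.0006
```

```bash
python3 - <<'E'
from h import *
snap("side","side1"); print(ctrl.get_obs()["force"])
E
```

```text
[-0.27213338 -0.55358132  0.45628751]
```

View pics/side1.png

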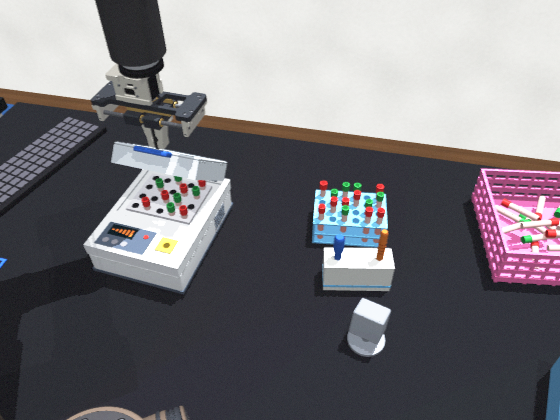

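The lid is being lowered by the fingers behind the tab (152,150) and is now about half shut; nothing else has moved. Continuing along the arc.

Request:
{"api": "step_arm", "payload": {
  "rows": [
    [[-1, -1.3, 0.1, -0.9, 0, 0, 0], [-1, -1.2, 0.1, -1.1, 0, 0, 0], [-1, -1.1, 0.1, -1.2, 0, 0, 0], [-1, -0.95, 0.1, -1.3, 0, 0, 0], [-1, -0.8, 0.1, -1.4, 0, 0, 0], [-1, -0.7, 0, -1.5, 0, 0, 0], [-1, -0.4, 0, -1.1, 0, 0, 0], [-1, 0, 0, -0.3, 0, 0, 0], [-1, 0, 0, -0.2, 0, 0, 0]]
  ]
}}

```text
clock: 5.03
tool_pos: [0.5095, 0.1897, 0.134]
orientation: [-89.9, -0.1, 176.1]
force: [-17.9, 0.3, 30.0]
opening: 0.0004
```

Request:
{"api": "step_arm", "payload": {
  "rows": [
    [[-0.1, 0, 0, 2, 0, 0, 0], [-0.1, 0, 0, 4, 0, 0, 0], [-0.1, 0, -2, 4, 0, 0, 0], [-0.1, 0, -5, 0, 0, 0, 0], [-0.1, 0, -5, 0, 0, 0, 0], [-0.1, 0, -5, 0, 0, 0, 0], [-0.1, 0, -5, 0, 0, 0, 0], [-0.1, 0, 0, 0, 0, 0, 0]]
  ]
}}

```text
clock: 6.02
tool_pos: [0.5103, -0.0327, 0.2328]
orientation: [-90.0, -0.0, 175.8]
force: [0.1, 0.3, -0.5]
opening: 0.0394
```

```bash
python3 - <<'E'
from h import *
T=snap("top","top2");S=snap("side","side2")
z=lambda im,b,s:cv2.resize(im[b[1]:b[3],b[0]:b[2]],None,fx=s,fy=s,interpolation=cv2.INTER_CUBIC)
cv2.imwrite("pics/m2.png",np.hstack([z(T,(140,160,270,290),3),z(S,(80,140,250,290),2.6)])[:600]) if 0 else cv2.imwrite("pics/m2.png",np.hstack([z(T,(140,150,270,290),3),z(S,(85,150,225,290),3)]))
E
```

```text
(no output)
```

View pics/m2.png

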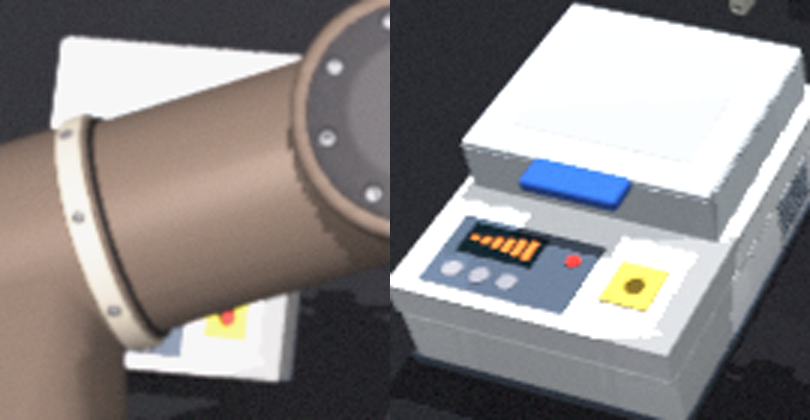

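The lid looks flat and closed; the blue tab is down at the front and the hole is visible at about (227,318) and (635,286) in the zoom. On to the stylus.

Request:
{"api": "step_arm", "payload": {
  "rows": [
    [[-0.1, 0.3, -5, 0, 0, 0, 0], [-0.1, 0.3, -5, 0, 0, 0, 0], [-0.1, 0.3, -5, 0, 0, 0, 0], [-0.1, 0.2, -5, 0, 0, 0, 0], [-0.1, 0, -2.8, 0, 0, 0, 0], [-0.1, 0, 0, -3, 0, 0, 0], [-0.1, 0, 0, 0, 0, 0, 0]]
  ]
}}

```text
clock: 7.0
tool_pos: [0.5206, -0.2569, 0.2005]
orientation: [-90.1, -0.3, 176.1]
force: [0.1, 0.1, 0.8]
opening: 0.0393
```

```bash
python3 - <<'E'
from h import *
S=snap("side","side3"); print(ctrl.get_obs()["tool_pos"])
print("tab closed px pred",proj("side",[.4743,.1923,.134]),"obs 145.7,215.3")
cv2.imwrite("pics/m3.png",cv2.resize(S[110:310,290:430],None,fx=3,fy=3))
E
```

```text
[ 0.52154182 -0.25714591  0.20211458]
tab closed px pred [142.87684617 214.3581988 ] obs 145.7,215.3
```

View pics/m3.png

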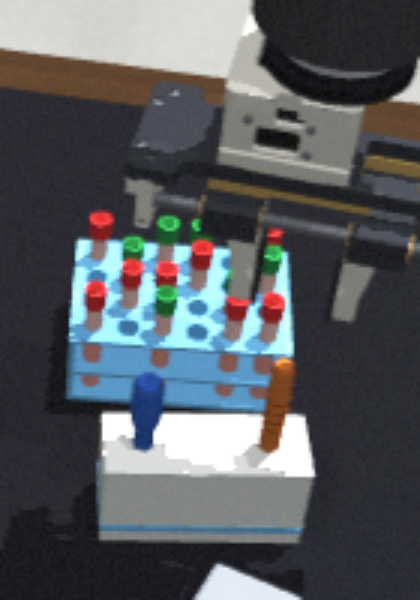

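The open fingers (tips near (240,290) and (345,315) in the crop) straddle the stylus (283,365) and clear the screwdriver (148,380). Descend and grip.

Request:
{"api": "step_arm", "payload": {
  "rows": [
    [[-0.1, 0, -0.4, -2, 0, 0, 0], [-0.1, 0, 0, -3, 0, 0, 0], [-0.1, 0, 0, -3, 0, 0, 0], [-0.1, 0, 0, -3, 0, 0, 0], [-0.1, 0, 0, 0, 0, 0, 0], [-1, 0, 0, 0, 0, 0, 0], [-1, 0, 0, 0, 0, 0, 0], [-1, 0, 0, 0, 0, 0, 0], [-1, 0, 0, 0, 0, 0, 0]]
  ]
}}

```text
clock: 8.18
tool_pos: [0.5222, -0.2618, 0.0937]
orientation: [-90.0, 0.1, 176.0]
force: [0.1, 3.9, 6.1]
opening: 0.0134
```

Request:
{"api": "step_arm", "payload": {
  "rows": [
    [[-1, 0, 0, 2, 0, 0, 0], [-1, 0, 0, 4, 0, 0, 0], [-1, 0, 0, 4, 0, 0, 0], [-1, -0.8, 2, 4.6, 0, 0, 0], [-1, -1, 5, 0, 0, 0, 0], [-1, -1, 5, 0, 0, 0, 0], [-1, -1, 5, 0, 0, 0, 0], [-1, -1, 5, 0, 0, 0, 0], [-1, -1, 5, 0, 0, 0, 0], [-1, -1, 5, 0, 0, 0, 0], [-1, -1, 5, 0, 0, 0, 0]]
  ]
}}

```text
clock: 9.55
tool_pos: [0.443, 0.1093, 0.239]
orientation: [-90.0, 0.0, 176.0]
force: [1.0, 0.8, -0.6]
opening: 0.0137
```

Request:
{"api": "step_arm", "payload": {
  "rows": [
    [[-1, 0, 0, 0, 0, 0, 0], [-1, 0, 0, 0, 0, 0, 0]]
  ]
}}

```text
clock: 9.8
tool_pos: [0.4434, 0.1079, 0.2387]
orientation: [-90.0, -0.0, 176.1]
force: [0.3, -0.2, -0.0]
opening: 0.0135
```

Request:
{"api": "step_arm", "payload": {
  "rows": [
    [[-1, 0, 1.6, 0, 0, 0, 0], [-1, 0, 1.5, 0, 0, 0, 0], [-1, 0, 0, -2, 0, 0, 0], [-1, 0, 0, -2, 0, 0, 0], [-1, 0, 0, 0, 0, 0, 0]]
  ]
}}

```text
clock: 10.42
tool_pos: [0.4429, 0.1386, 0.1974]
orientation: [-89.9, -0.1, 176.0]
force: [-0.5, 0.1, 1.2]
opening: 0.0134
```

```bash
python3 - <<'E'
from h import *
S=snap("side","side4");T=snap("top","top4"); p=ctrl.get_obs()["tool_pos"];print(p)
print("pred tip",proj("side",[p[0],p[1],p[2]-.089]), "pred hole",proj("side",[.4435,.1393,.092]))
S0=cv2.imread("pics/side0.png")
z=lambda im,b,s:cv2.resize(im[b[1]:b[3],b[0]:b[2]],None,fx=s,fy=s,interpolation=cv2.INTER_CUBIC)
cv2.imwrite("pics/m4.png",np.hstack([z(S,(135,185,195,265),6.5),z(S0,(135,185,195,265),6.5)]))
E
```

```text
[0.44401533 0.13921999 0.19918465]
pred tip [164.56074477 238.79404935] pred hole [166.05705971 245.38640828]
```

View pics/m4.png

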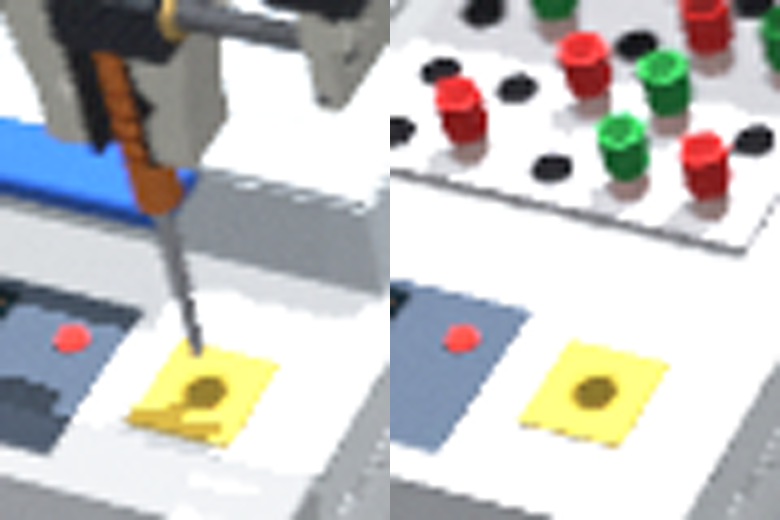

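Tip at zoom (197,353) and hole at (205,392): the offset agrees with the prediction for a tip centred over the hole to within about 1 mm. Lowering.

Request:
{"api": "step_arm", "payload": {
  "rows": [
    [[-1, 0, 0, -0.8, 0, 0, 0], [-1, 0, 0, -0.8, 0, 0, 0], [-1, 0, 0, -0.8, 0, 0, 0], [-1, 0, 0, 0, 0, 0, 0]]
  ]
}}

```text
clock: 11.02
tool_pos: [0.4432, 0.1387, 0.1739]
orientation: [-89.9, -0.1, 176.0]
force: [0.0, 0.4, 0.5]
opening: 0.0132
```

Request:
{"api": "step_arm", "payload": {
  "rows": [
    [[-1, 0, 0, -0.3, 0, 0, 0], [-1, 0, 0, -0.3, 0, 0, 0], [-1, 0, 0, 0, 0, 0, 0]]
  ]
}}

```text
clock: 11.4
tool_pos: [0.4435, 0.139, 0.1685]
orientation: [-90.0, -0.0, 176.0]
force: [-0.0, 0.6, -0.4]
opening: 0.0134
```

Request:
{"api": "step_arm", "payload": {
  "rows": [
    [[-1, 0, 0, -0.2, 0, 0, 0], [-1, 0, 0, -0.2, 0, 0, 0], [-1, 0, 0, 0, 0, 0, 0]]
  ]
}}

```text
clock: 11.78
tool_pos: [0.4438, 0.1391, 0.1649]
orientation: [-90.0, 0.0, 176.0]
force: [-0.1, -0.1, 3.2]
opening: 0.0135
```

Request:
{"api": "step_arm", "payload": {
  "rows": [
    [[-1, 0, 0, -0.2, 0, 0, 0], [-1, 0, 0, 0, 0, 0, 0]]
  ]
}}

```text
clock: 12.02
tool_pos: [0.4438, 0.1391, 0.1628]
orientation: [-90.0, 0.0, 176.0]
force: [-0.2, -0.3, 4.6]
opening: 0.0137
```

Request:
{"api": "step_arm", "payload": {
  "rows": [
    [[-1, 0, 0, -0.1, 0, 0, 0], [-1, 0, 0, 0, 0, 0, 0]]
  ]
}}

```text
clock: 12.28
tool_pos: [0.4438, 0.1391, 0.1618]
orientation: [-90.0, 0.0, 176.0]
force: [0.0, 0.3, 3.9]
opening: 0.0134
```

Request:
{"api": "step_arm", "payload": {
  "rows": [
    [[-1, 0, 0, -0.1, 0, 0, 0], [-1, 0, 0, 0, 0, 0, 0]]
  ]
}}

```text
clock: 12.52
tool_pos: [0.4437, 0.1391, 0.1608]
orientation: [-90.0, 0.0, 176.0]
force: [0.5, 0.3, 6.2]
opening: 0.0135
```

Request:
{"api": "step_arm", "payload": {
  "rows": [
    [[-1, 0, 0, -0.1, 0, 0, 0], [-1, 0, 0, 0, 0, 0, 0]]
  ]
}}

```text
clock: 12.78
tool_pos: [0.4439, 0.1392, 0.1601]
orientation: [-90.0, 0.0, 176.1]
force: [0.3, -0.1, 7.4]
opening: 0.0133
```

Request:
{"api": "step_arm", "payload": {
  "rows": [
    [[-1, 0, 0, -0.1, 0, 0, 0], [-1, 0, 0, 0, 0, 0, 0]]
  ]
}}

```text
clock: 13.02
tool_pos: [0.4442, 0.1392, 0.1597]
orientation: [-90.0, 0.1, 176.1]
force: [-2.1, -0.4, 12.8]
opening: 0.0133
```

The force jumped to about 13 N at the stop. I hold here and check.

Request:
{"api": "step_arm", "payload": {
  "rows": [
    [[-1, 0, 0, 0, 0, 0, 0], [-1, 0, 0, 0, 0, 0, 0], [-1, 0, 0, 0, 0, 0, 0], [-1, 0, 0, 0, 0, 0, 0]]
  ]
}}

```text
clock: 13.52
tool_pos: [0.4442, 0.1392, 0.1598]
orientation: [-90.0, 0.1, 176.1]
force: [-1.5, -0.8, 12.7]
opening: 0.0139
```

```bash
python3 - <<'E'
from h import *
S=snap("side","side5"); print(ctrl.get_obs()["force"])
cv2.imwrite("pics/m5.png",cv2.resize(S[120:380,70:420],None,fx=2.25,fy=2.25,interpolation=cv2.INTER_CUBIC))
E
```

```text
[-1.97759216 -0.21431442 13.44071146]
```

View pics/m5.png

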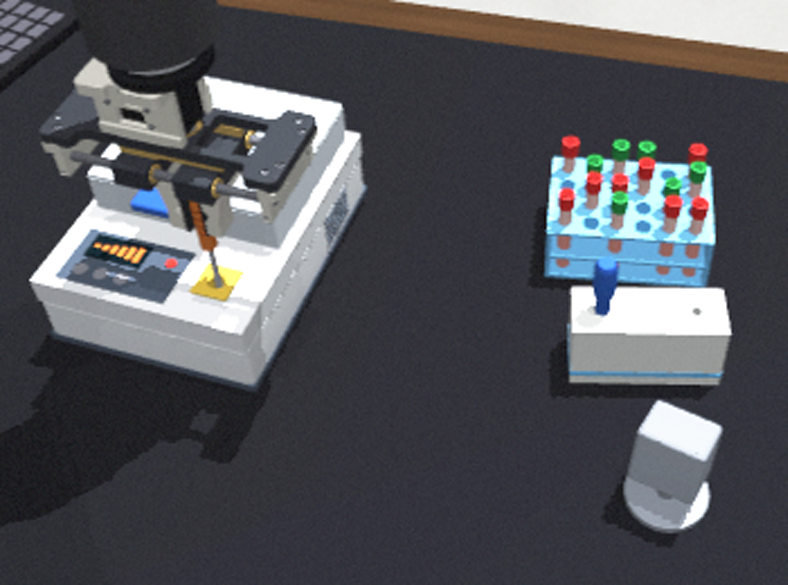

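The stylus goes into the hole in the yellow plate at (217,283). The lid is shut, and the screwdriver, rack and reader are in place. Handing in.

```bash
python3 -c "
from plant import ctrl
print(ctrl.close_job()); o=ctrl.get_obs(); print(o['clock'],o['force'],o['opening'])"
```

```text
the job is handed in; nothing more can be done
None
the job is handed in; nothing more can be done
```

I lowered the lid with shut fingers at about 0.8 rad/s until it seated. Then I took the stylus from the stand, put its tip through the hole in the yellow plate and pressed the button down to its stop. I handed in at about 13.6 s, still gripping the stylus and holding the button down. The hand-in gives no verdict.

- **Button:** it gave way from about 3 N to 7 N over 5–6 mm, then the force jumped to about 13 N at the stop and stayed there. That is well under the 30 N limit. The travel is read from the arm's position and force, because the button cannot be seen inside the bore.
- **Grip:** the fingers stayed 13–14 mm apart on the 14 mm handle. I could not measure the grip force itself.
- **Lid:** in the pictures it looks flat and closed. The tab sits within about 3 pixels (roughly 4 mm) of where it should be when shut. I have no direct reading of the lid angle.
- **Lid seating force:** the fingers pressed the seated lid with about 30 N up and 18 N sideways for a moment before I backed off. That is more than the lid needed.
- **Bystanders:** the screwdriver, rack and code reader look unmoved in the last picture, but I did not measure them.

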